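Park the index plunger of a tube reading slide and run the rack out to the loading stop

ROBOT

A 6-joint arm with a two-finger parallel gripper is mounted at the origin on a cart in front of the work surface, level with it; the furniture and walls round the work are solid. World frame = base frame: x ahead of the robot, y to its left, z up, the work surface at z = 0. Lengths are in mm, angles in rad, forces in N, time in s.
With the tool pointing down it reaches from about 275 to 1000 mm from the base axis. Payload 8.4 kg.
Tool frame: the origin (TCP) lies at the very end of the fingers, on their centre line; the grasp point (between the pads) lies 19 mm behind it; z points along the fingers, y is the direction in which the jaws open and shut (so a half turn about z gives the same grasp; the last joint's range is limited). The gripper opens to 85 mm and grips with 20 to 120 N. Pads are 22 mm wide; open, the fingers measure 114 mm over their backs; the gripper's body (76 mm by 85 mm) begins 54 mm behind the grasp point. The pads swing forward as they close: fully open they stand 13 mm farther back than shut.
Start: joints at [-1.154, 0.353, 1.633, -0, 1.155, -0.002], TCP at [254.164, -570.989, 231.281] pointing down, gripper open.
Joint ranges: [-2.63, 2.63], [-0.92, 2.1], [0.06, 2.66], [-1.3, 4.44], [0, 2.69], [-3.02, 3.02]. Speed limits (rad/s): [2.22, 2.22, 2.79, 3.14, 3.14, 3.14].

INTERFACE

Orientations are given as [roll, pitch, yaw] about the fixed x, y, z axes, in that order (R = Rz(yaw) Ry(pitch) Rx(roll)).
In Python, from rig import readout, grab_frame, calibration, r gives the robot as it stands. The module is installed in compiled form; this text tells all that it offers.
- The arm moves only by the tool play_rows, never from a script. Its argument "rows" is a list of rows, each a list of 3 entries, a list of its own where there are three numbers: the closure in counts, from 0 (fully open) to 255 (shut), then the shift along the tool's x, y, z in cm, then the turn, a rotation vector about the tool's x, y, z in rad. In form: [[gripper, [dx, dy, dz], [rx, ry, rz]], ...]. A call has 1 to 12 rows; each row is the pose to reach, as a shift and turn from the pose commanded when the call began, along the tool's axes at that moment; what a row does not reach only later rows make up. A row lasts 1/12 s, in which the tool goes at most 41.7 mm and 7.16 degrees, less where a joint would pass 70% of its speed; a pose out of reach is approached as far as the arm can. A call with a gripper value outside its range is refused whole. The fingers move at their own pace and stop on an object; "squeeze" is the grip in N (left out, the last holds). Time passes only in rows, so rows that repeat a pose let the fingers close. It gives the time, the measured TCP pose, the force and the opening at its end, in the units of the state.
- readout.sense(): the state, without advancing time (a new reading comes with each control period).
- grab_frame(name): name is "scene" or "top" or "wrist"; returns (picture, depth): 420x560x3 uint8, red, green, blue; 420x560 float32, mm along the optical axis (not along the pixel's ray), 0 where there is no reading.
- calibration(name): a dict with "vfov" (degrees; the focal length in pixels is half the picture's height over the tangent of half this angle, whatever the lens; pixels are square), "cx", "cy" (the principal point, pixels), "cam_to_world" (4x4, takes a point from camera to world coordinates). Camera axes: x right, y down, z forward; pixel columns grow to the right and rows downward; lengths in mm; the calibration is good to about 2 mm. A picture is of the moment at which its call begins: read the wrist's pose just before it. calibration takes no time and is no camera call; for the wrist camera it gives the pose at the moment of the call.
- r.sign_off(): hands the job in, once; it reports no verdict.
The state is a dict: "clock": time; "qpos": joint angles; "qvel": joint speeds; "joint_efforts": joint torques, N m; "eef_pos": TCP position; "tcp_rot": TCP orientation; "contact_force": force on the tool from outside, world axes, zero at the start; "wrist_torque": the same for the moment, N m; "opening": opening from 0.0 (shut) to 1.0 (fully open).
Only numpy, scipy, OpenCV 4.12 (cv2) and the standard library are available. Lean on these libraries where they do the work, as an engineer would, in place of code of your own. Each camera call takes 0.05 s, during which the arm holds its last target.

TASK

The rack carriage of the tube reading slide is locked in front of the striped card by a sprung index plunger: pull the plunger up by its black T-handle, only just feeling the end of its travel and never hauling on it, turn it a quarter turn so that its cross pin settles in the rest notch and it stays up, and let go. Then slide the freed carriage, which has an upright black knob, to the loading end until it gently presses on the rubber buffer of the end stop, and leave it resting there with the plunger still parked and the bottles and beaker round about left standing where they are.

Things in the scene. Friction and masses are not known exactly. Their poses are not given: they have to be found in the camera images.
- slide_base: the reading slide's fixed aluminium base, 240 x 430 x 12 mm, on the bench; origin at its underside's centre; x points away from the robot, y (left) along the rails to the loading end, z up. A striped card behind the rack is 140 mm high at x = +104 mm. A dark bracket (x -118 to -43, y -120 to -80 mm, 56 mm high, its nut 64 mm) holds the plunger over the carriage's front strip.
- plunger: sprung index plunger; origin at the centre of its black T-handle, a bar 46 mm long (its x), 12 mm wide (its y, the width to grip), 18 mm high, on the upright plunger axis (z). Locked, it is 118 mm above the bench, the bar lies along the base's x, and its 8 mm pin stands 5 mm deep in a hole of the carriage. The spring pulls it down with 7.5 N there and 0.3 N more per mm of lift.
- cross_pin (a point): steel cross pin through the plunger's 6 mm rod, 33.5 mm below the handle's centre: 5 mm thick, 26 mm long, parallel to the bar. Locked, it lies in the through slot (6.4 mm wide) of the round steel sleeve. It must be pulled up 9 to 21 mm to clear the rim, differing from start to start; 1.5 mm above that is a hard end of travel, not to be pulled at with over 18 N beyond the spring.
- bracket_nut (a point): top of the lock nut, 64 mm above the bench, on the plunger axis. From it rises the steel sleeve, 28 mm in diameter, screwed in to a depth that differs from start to start and is not measured: its rim lies 6 to 18 mm below the locked handle's underside. Fingers beside the bar should stay above the rim. Twisting while the cross pin is still in the slot jams it on the slot's walls.
- notch_line (a point): point on the plunger axis 97 mm above the bench, its y along the rest notch: a V 3 mm deep, 7.6 mm wide, cut in the sleeve's rim across the slot, a quarter turn from it either way (true rim height 91 to 103 mm). The cross pin drops about 2.3 mm below the rim into it, centring itself from some 15 degrees off, and then holds the plunger up, 6.7 to 18.7 mm above locked.
- carriage: the grey carriage plate, 186 x 240 x 8 mm, carrying the tube rack with five tubes (tops 140 mm above the bench, rack and tubes all over 70 mm behind the plunger axis in x); origin at its underside's centre, 22 mm above the bench; axes as the base's. Slides freely along y with about 2 N of friction when the plunger is up; locked by the plunger with 1 mm of play at the start.
- carriage_knob (a point): centre of the upright black knob on the carriage's front strip: a cylinder 20 mm in diameter, 31 mm high, 84 to 115 mm above the bench, on a 10 mm post; this point is 99 mm above the bench
- carriage_end (a point): middle of the carriage plate's left (+y) end face, 26 mm above the bench, which meets the buffer; axes as the base's
- stop_face (a point): centre of the free face of the end stop's rubber buffer (18 mm in diameter, sticking out 9 mm from a steel block 44 x 18 mm, 49 mm high), facing -y, 26 mm above the bench; the stop is clamped at a different place on the base at each start, 90 to 120 mm from the carriage's end; axes as the base's. The rubber gives about 1 mm per 7 N.
- end_stop: the end stop that carries the buffer; origin on the bench plane under stop_face
- sample_20: loose white sample bottle with black cap, 37 mm in diameter, 81 mm high, standing to the right of the slide; leave alone
- sample_21: loose white sample bottle with black cap, 42 mm in diameter, 93 mm high, to the right of the slide; leave alone
- beaker: loose small clear beaker, 46 mm in diameter, 56 mm high, to the left of the slide; leave alone

How it is judged (in metres and radians):
On the way, in this order (a step that is already met when the one before it is completed fails the run):
1. the plunger is parked: lifted clear of the carriage, turned a quarter turn into its rest notch, and stays there with nothing touching it, while the carriage is still at the reading station (z of plunger in the frame of slide_base above 0.1237 m and angle between the x axis of plunger and the x axis of slide_base, either way round above 1.4 rad and contact force between the fingers and plunger below 0.3 N and y of carriage in the frame of slide_base below -0.055 m), for 0.2 s.
2. the carriage's end has come up to the buffer of the end stop and presses on it (over 1 N) (y of carriage_end in the frame of stop_face above -0.0015 m and contact force between carriage and end_stop above 1 N), for 0.1 s.
At the end, for the whole second after the job is handed in: The plunger stands parked in its rest notch (at least 5.7 mm above its locked height, its T-handle within 10 degrees of crosswise to where it was), the carriage rests with its end within 1.5 mm of the buffer or against it, and the loose bottles and beaker stand upright (z of plunger in the frame of slide_base above 0.1237 m and angle between the x axis of plunger and the x axis of slide_base, either way round above 1.4 rad and y of carriage_end in the frame of stop_face above -0.0015 m and linear speed of carriage below 0.005 m/s and angle between each of sample_20, sample_21, beaker's own z axis and vertical below 0.1 rad); the robot touches nothing.
It fails at once if the plunger is hauled against the end of its travel with more than 18 N beyond the spring (contact force between plunger_c2 and sleeve_c4 above 18 N).
It fails at once if the carriage is forced against the locking pin with more than 25 N (contact force between plunger and carriage above 25 N).
It fails at once if the carriage is rammed or pressed against the end stop with more than 25 N (contact force between carriage and end_stop above 25 N).
It fails at once if a bottle or the beaker is moved more than 20 mm (distance of any of sample_20, sample_21, beaker from where it was at the start of the episode above 0.02 m).
It also fails if it takes over 64 s, if anything falls off the work surface, if the arm or the gripper's body presses on something with over 40 N, if the wrist force passes 120 N, or if a joint passes its speed limit or range.

## Working session

There is one attempt and no reset: what is moved stays moved. The work goes in short steps, Python scripts to look and compute and a tool call to move; the robot and the scene stay as the last step left them, time stands still between calls to the robot, and variables do not carry over. Pictures are saved under pics/ and viewed, and the job is handed in when it is done.

Besides the shell and the picture viewer there is one more tool, called as name([rows], argument=value, ...), one row to a line, values as JSON. play_rows: Moves the arm, as the interface text tells. Its arguments: {"type":"object","properties":{"rows":{"type":"array"},"squeeze":{"type":"number"}},"required":["rows"]}

```bash
mkdir -p pics; cat > h.py <<'E'
import numpy as np, cv2
from rig import readout, grab_frame, calibration, r
def cam(name):
    c=calibration(name); return c
def save(name,fn):
    c=calibration(name); im,d=grab_frame(name)
    cv2.imwrite('pics/%s.png'%fn,cv2.cvtColor(im,cv2.COLOR_RGB2BGR)); np.savez('pics/%s.npz'%fn,d=d,im=im,vfov=c['vfov'],cx=c['cx'],cy=c['cy'],T=c['cam_to_world'])
def load(fn): return np.load('pics/%s.npz'%fn)
def pt(z,u,v,depth=None):
    f=210/np.tan(np.radians(float(z['vfov'])/2))
    dd=z['d'][int(round(v)),int(round(u))] if depth is None else depth
    p=np.array([(u-z['cx'])/f*dd,(v-z['cy'])/f*dd,dd,1]); return (z['T']@p)[:3]
def ptz(z,u,v,h):
    o=z['T'][:3,3]; p=pt(z,u,v,1000.); return o+(p-o)*(h-o[2])/(p[2]-o[2])
def proj(z,P):
    f=210/np.tan(np.radians(float(z['vfov'])/2))
    p=np.linalg.inv(z['T'])@np.append(P,1); return p[0]/p[2]*f+z['cx'],p[1]/p[2]*f+z['cy']
def crop(fn,u0,v0,u1,v1,k,out):
    im=cv2.imread('pics/%s.png'%fn)[v0:v1,u0:u1]; cv2.imwrite('pics/%s.png'%out,cv2.resize(im,None,fx=k,fy=k,interpolation=cv2.INTER_CUBIC))
E
python3 -c "
from h import *
for n in ['scene','top','wrist']:
    save(n,n+'1'); z=load(n+'1'); print(n,z['vfov'],z['cx'],z['cy']); print(z['T'].round(3))
print(readout.sense())"
```

```text
scene 44.3571533961122 285.45193973802037 207.99608574474726
[[-8.530000e-01 -2.410000e-01  4.630000e-01 -1.274730e+02]
 [-5.220000e-01  4.270000e-01 -7.380000e-01  1.053869e+03]
 [-2.000000e-02 -8.710000e-01 -4.900000e-01  8.021340e+02]
 [ 0.000000e+00  0.000000e+00  0.000000e+00  1.000000e+00]]
top 46.14188555159912 282.2285176737949 209.3640556245348
[[ 4.100000e-02 -9.750000e-01  2.210000e-01  2.429690e+02]
 [-9.990000e-01 -4.000000e-02  1.100000e-02 -5.150600e+01]
 [-2.000000e-03 -2.210000e-01 -9.750000e-01  1.514058e+03]
 [ 0.000000e+00  0.000000e+00  0.000000e+00  1.000000e+00]]
wrist 58.05178162075457 281.2457067576292 211.16488920406985
[[ 4.08000e-01 -8.72000e-01 -2.69000e-01  3.23315e+02]
 [-9.13000e-01 -3.90000e-01 -1.19000e-01 -5.38877e+02]
 [-1.00000e-03  2.94000e-01 -9.56000e-01  3.74009e+02]
 [ 0.00000e+00  0.00000e+00  0.00000e+00  1.00000e+00]]
{'clock': 0.15, 'qpos': array([-1.15439680e+00,  3.53491040e-01,  1.63393156e+00,  2.84640828e-06,
        1.15519866e+00, -2.40384051e-03]), 'qvel': array([-4.42212687e-04, -2.20123531e-03, -1.83813684e-03, -1.32067240e-03,
        1.07972121e-03,  9.37226908e-05]), 'joint_efforts': array([ 1.01773046e-03, -6.05632854e+01, -3.42340386e+01, -9.82777055e-05,
        6.09311537e-03, -1.01463874e-05]), 'eef_pos': array([ 254.02629418, -570.67025477,  230.74648874]), 'tcp_rot': array([-3.14056406e+00, -5.07550996e-06,  4.18802211e-01]), 'contact_force': array([ 0.19965448, -0.87025386,  0.14825242]), 'wrist_torque': array([ 0.00388802, -0.03954952,  0.04016661]), 'opening': 1.0067295557928508}
```

View pics/scene1.png

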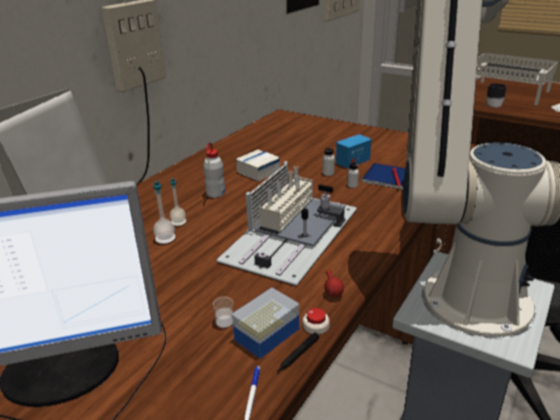

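View pics/top1.png

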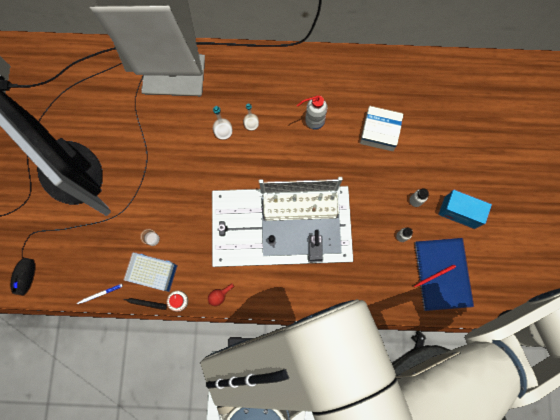

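View pics/wrist1.png

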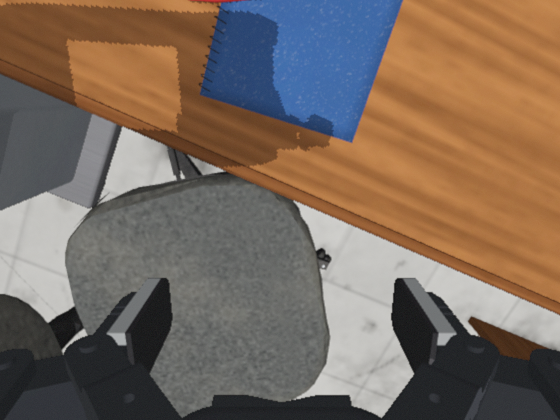

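Top view: the base spans about (212,188) to (352,264). The T-handle is near (317,237), the carriage knob near (271,240) and the end stop near (222,228). The bottles are at (420,198) and (405,234), the beaker at (149,237). I'll enlarge the slide.

```bash
python3 -c "
from h import *
crop('top1',205,170,365,275,5,'topc'); crop('scene1',210,150,370,290,5,'scenec')
z=load('top1')
for u,v in [(317,234),(317,240),(271,240),(222,228),(240,200),(340,257)]: print(u,v,pt(z,u,v).round(1))"
```

```text
317 234 [ 489.2 -138.6  124.3]
317 240 [ 471.  -138.7  129.7]
271 240 [468.5  -7.6 111.8]
222 228 [510.2 144.7  43.5]
240 200 [606.8  98.3  14.2]
340 257 [ 441.2 -218.     8.6]
```

View pics/topc.png

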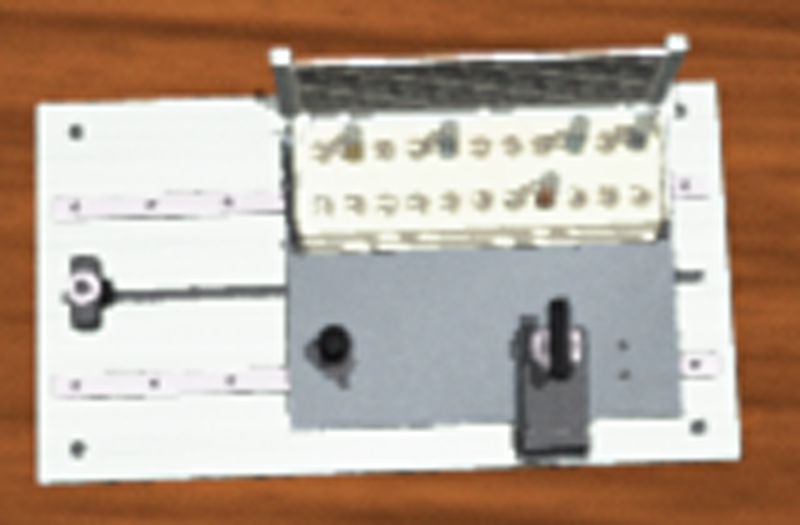

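View pics/scenec.png

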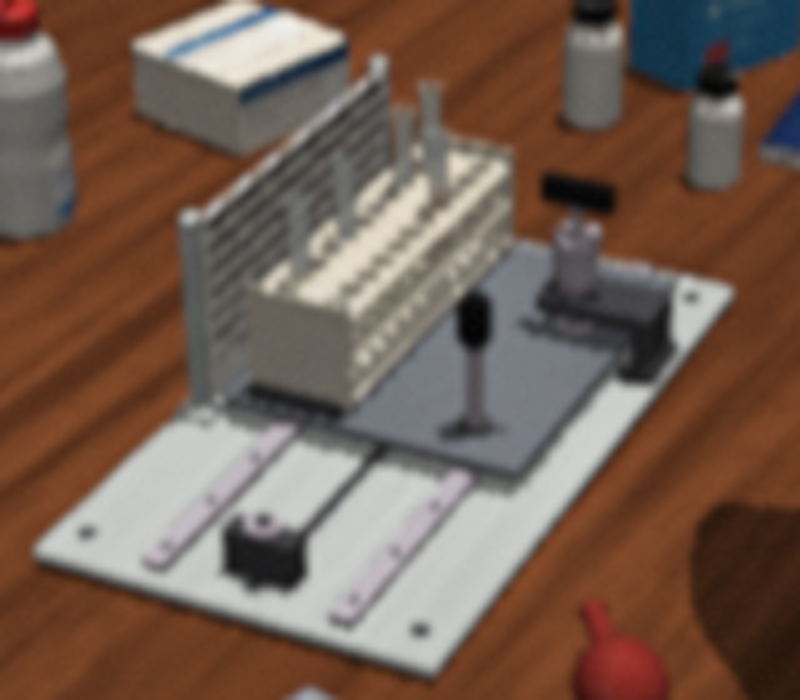

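```bash
python3 -c "
from h import *
z=load('top1')
C=lambda u,v:(205+u/5,170+v/5)
P=[ptz(z,*C(*p),12) for p in [(40,103),(715,80),(740,458),(38,484)]]
for p in P: print(p.round(1))
for a,b in [(0,1),(1,2),(2,3),(3,0)]:
    d=P[b]-P[a]; print(np.linalg.norm(d).round(1),np.degrees(np.arctan2(d[1],d[0])).round(2))
print('c',sum(P)/4)
print('bar',ptz(z,*C(559,298),127),ptz(z,*C(559,376),124))
print('knob',ptz(z,*C(333,345),112))
print('stop', ptz(z,*C(112,290),26), 'carr end',ptz(z,*C(288,290),30))
s=load('scene1'); S=lambda u,v:(210+u/5,150+v/5)
print('cam barends', ptz(s,*S(545,190),118),ptz(s,*S(612,196),118))
"
```

```text
[634.4 185.4  12. ]
[ 666.7 -239.4   12. ]
[ 428.3 -257.5   12. ]
[394.9 169.3  12. ]
426.1 -85.65
239.1 -175.67
428.1 94.47
240.0 3.84
c [531.06489807 -35.55744066  12.        ]
bar [ 501.45755563 -137.50664288  127.        ] [ 456.96114594 -138.85016118  124.        ]
knob [471.47638054  -9.23912054 112.        ]
stop [514.05758902 130.45737167  26.        ] carr end [517.73068397  22.31670305  30.        ]
cam barends [ 495.51657622 -124.99052895  118.        ] [ 458.26964912 -137.16454468  118.        ]
```

```bash
cat >> h.py <<'E'
from scipy.spatial.transform import Rotation as Ro
CMD={}
def to(target,yaw,base=None,baseyaw=None):
    s=readout.sense(); p=np.array(s['eef_pos']) if base is None else np.array(base)
    R=Ro.from_euler('xyz',s['tcp_rot']) if baseyaw is None else Ro.from_euler('xyz',[np.pi,0,baseyaw])
    d=R.inv().apply(np.array(target)-p)/10; w=(R.inv()*Ro.from_euler('xyz',[np.pi,0,yaw])).as_rotvec()
    print('shift cm',d.round(3),'rot',w.round(4))
def st():
    s=readout.sense(); print(s['clock'],s['eef_pos'].round(2),s['tcp_rot'].round(4),'F',s['contact_force'].round(2),'T',s['wrist_torque'].round(2),'op',round(s['opening'],3))
E
python3 -c "
from h import *
to([478,-138,215],.075,[254.16,-570.99,231.28],.4188)"
```

```text
shift cm [ 38.058 -30.454   1.628] rot [-0.     -0.      0.3438]
```

play_rows([
  [0,[3,-2.4,0],[0,0,0.05]],
  [0,[6.3,-5,0],[0,0,0.1]],
  [0,[9.5,-7.6,0.2],[0,0,0.15]],
  [0,[12.7,-10.2,0.4],[0,0,0.2]],
  [0,[15.9,-12.7,0.6],[0,0,0.25]],
  [0,[19,-15.2,0.8],[0,0,0.3]],
  [0,[22.2,-17.8,1],[0,0,0.344]],
  [0,[25.4,-20.3,1.2],[0,0,0.344]],
  [0,[28.6,-22.9,1.4],[0,0,0.344]],
  [0,[31.8,-25.4,1.6],[0,0,0.344]],
  [0,[35,-28,1.6],[0,0,0.344]],
  [0,[38.06,-30.45,1.63],[0,0,0.344]],
])

```text
clock: 1.15
eef_pos: [478.5, -135.9, 214.9]
tcp_rot: [-3.141, 0.0, 0.075]
contact_force: [1.1, -0.5, 0.4]
opening: 1.004
```

```bash
python3 -c "
from h import *
st(); save('wrist','w2');save('top','t2')
st()"
```

```text
1.15 [ 478.47 -135.9   214.91] [-3.1415e+00  1.0000e-04  7.4800e-02] F [ 1.14 -0.45  0.42] T [-0.   -0.01 -0.01] op 1.004
1.25 [ 480.01 -133.64  214.96] [-3.1404e+00 -1.0000e-03  7.9500e-02] F [ 0.09 -0.87  0.19] T [ 0.04  0.05 -0.04] op 1.002
```

View pics/w2.png

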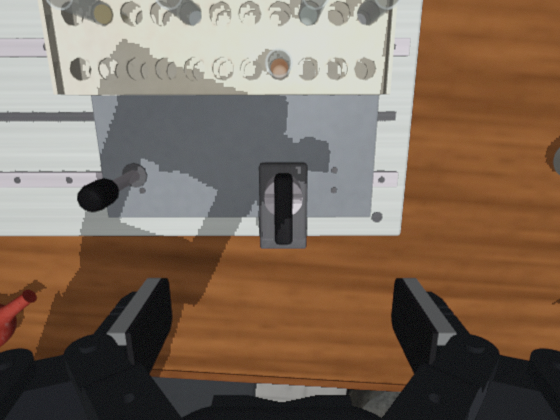

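Wrist view: the bar runs from about (283,173) to (283,245), with the sleeve circle behind it near (283,197) and the knob at (98,193). The arm was still settling, so I'll re-read once it stands still.

play_rows([
  [0,[0,0,0],[0,0,0]],
  [0,[0,0,0],[0,0,0]],
  [0,[0,0,0],[0,0,0]],
])

```text
clock: 1.5
eef_pos: [477.5, -139.0, 214.9]
tcp_rot: [3.141, 0.001, 0.074]
contact_force: [-1.0, 0.1, -0.2]
opening: 1.004
```

```bash
python3 -c "
from h import *
st(); save('wrist','w3')
st(); crop('w3',200,140,360,260,5,'w3c')"
```

```text
1.5 [ 477.46 -138.97  214.86] [3.1415e+00 5.0000e-04 7.3700e-02] F [-0.96  0.12 -0.2 ] T [-0.07  0.03  0.06] op 1.004
1.55 [ 477.45 -139.12  214.9 ] [3.1415e+00 4.0000e-04 7.3100e-02] F [-0.72 -1.07  0.15] T [ 0.02  0.04 -0.04] op 1.002
```

View pics/w3c.png

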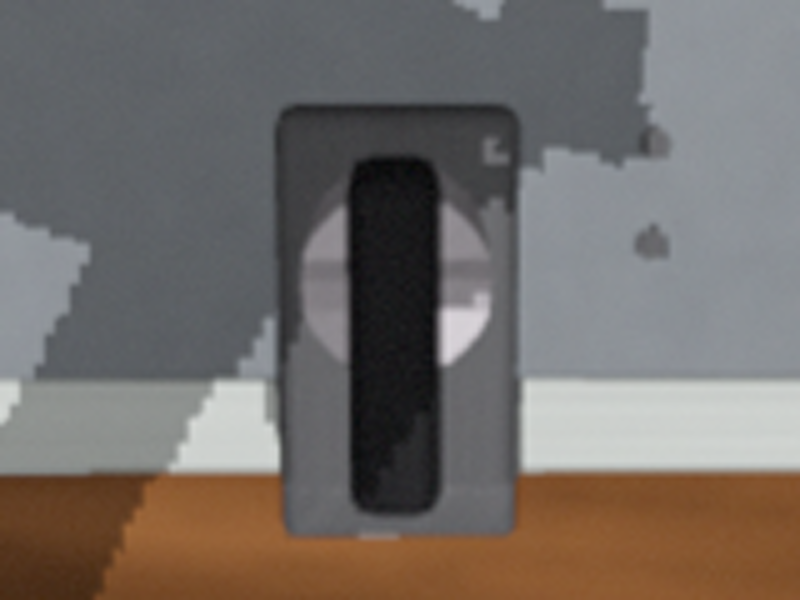

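```bash
python3 -c "
from h import *
z=load('w3')
C=lambda u,v:(200+u/5,140+v/5)
for p in [(395,200),(395,335),(395,480)]: print(pt(z,*C(*p)).round(1))
print('ends',ptz(z,*C(395,157),127).round(1),ptz(z,*C(395,512),127).round(1),'sides',ptz(z,*C(350,300),127).round(1),ptz(z,*C(440,300),127).round(1))
for p in [(325,240),(325,300),(465,240),(465,320),(460,300)]: print('rim',pt(z,*C(*p)).round(1))
for h in (91,95,99,103):
  a=ptz(z,*C(300,277),h);b=ptz(z,*C(492,277),h);print(h,a.round(1),b.round(1),np.linalg.norm(a-b).round(1))
for p in [(300,450),(500,450),(300,130),(500,130)]: print('br',pt(z,*C(*p)).round(1))
"
```

```text
[ 502.3 -134.6  127.6]
[ 484.8 -135.8  127.8]
[ 464.9 -137.3  127. ]
ends [ 507.5 -134.2  127. ] [ 460.4 -137.6  127. ] sides [ 488.8 -129.8  127. ] [ 489.6 -141.2  127. ]
rim [ 488.  -125.3   93.1]
rim [ 478.6 -125.8   91.4]
rim [ 489.4 -145.4   92.7]
rim [ 477.3 -146.5   92.1]
rim [ 480.3 -145.5   92.2]
91 [ 481.7 -122.    91. ] [ 483.8 -149.9   91. ] 28.0
95 [ 482.8 -122.1   95. ] [ 484.8 -149.6   95. ] 27.6
99 [ 483.8 -122.3   99. ] [ 485.9 -149.4   99. ] 27.2
103 [ 484.9 -122.4  103. ] [ 486.9 -149.1  103. ] 26.8
br [ 442.3 -122.4   56.7]
br [ 553.1 -132.1  358.2]
br [ 496.9 -119.2   56.7]
br [ 499.2 -151.4   56.1]
```

play_rows([
  [120,[0.2,-0.05,2],[0,0,0]],
  [120,[0.3,-0.1,4],[0,0,0]],
  [120,[0.46,-0.17,5.5],[0,0,0]],
  [120,[0.46,-0.17,6.5],[0,0,0]],
  [120,[0.46,-0.17,6.5],[0,0,0]],
  [120,[0.46,-0.17,6.5],[0,0,0]],
  [120,[0.46,-0.17,6.5],[0,0,0]],
  [120,[0.46,-0.17,6.5],[0,0,0]],
], squeeze=30)

```text
clock: 2.22
eef_pos: [483.1, -136.4, 150.9]
tcp_rot: [3.141, -0.001, 0.074]
contact_force: [-0.2, 0.2, -1.0]
opening: 0.531
```

```bash
python3 -c "
from h import *
st(); save('wrist','w4');save('scene','s4')
st(); crop('s4',260,150,380,240,6,'s4c')"
```

```text
2.2167 [ 483.05 -136.42  150.95] [ 3.141e+00 -1.500e-03  7.440e-02] F [-0.19  0.19 -0.98] T [-0.01  0.01 -0.02] op 0.531
2.3167 [ 482.97 -136.21  150.81] [ 3.1411e+00 -1.4000e-03  7.4700e-02] F [ 0.42 -0.58 -0.06] T [-0.01 -0.01 -0.03] op 0.53
```

View pics/w4.png

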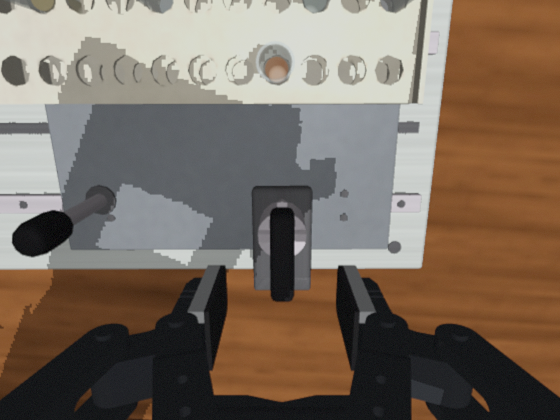

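View pics/s4c.png

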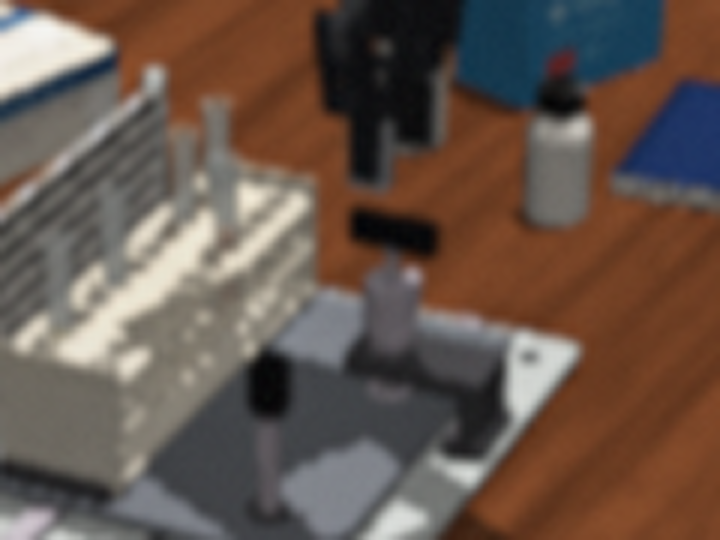

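Wrist view: the bar (column 282) is centred between the pads (226 and 338). Next I'll check its x against the projected TCP.

```bash
python3 -c "
from h import *
z=load('w4')
print('tcp',proj(z,[483,-136.2,150.8]))
for v in (215,250,290): print(pt(z,282,v).round(1))
print(ptz(z,282,207,127).round(1),ptz(z,282,299,127).round(1), pt(z,222,268).round(1),pt(z,344,268).round(1), pt(z,215,330).round(1))
s=load('s4')
for x in (478,480,482,484): print(x,[((a-260)*6,(b-150)*6) for a,b in [proj(s,[x+dx*23,-136+dx*1.7,118]) for dx in (1,-1)]])
crop('w4',180,180,380,330,4,'w4c')
"
```

```text
tcp (np.float64(283.4495268857048), np.float64(283.0033208794109))
[ 504.8 -134.   125.1]
[ 487.8 -135.3  126.8]
[ 466.8 -136.9  127.4]
[ 509.3 -133.6  127. ] [ 461.6 -137.3  127. ] [ 492.6 -111.4  160.2] [ 496.5 -158.6  160.9] [ 480.7 -112.9  183.4]
478 [(np.float64(353.1117227325685), np.float64(217.85446219091938)), (np.float64(440.99792306852976), np.float64(236.28044822655426))]
480 [(np.float64(349.484560410566), np.float64(216.94349521569575)), (np.float64(437.2701092569878), np.float64(235.34647553650387))]
482 [(np.float64(345.8618605434008), np.float64(216.03364899235066)), (np.float64(433.5469396955723), np.float64(234.41366642462657))]
484 [(np.float64(342.24361490097806), np.float64(215.12492145388364)), (np.float64(429.82840571071574), np.float64(233.4820187178321))]
```

View pics/w4c.png

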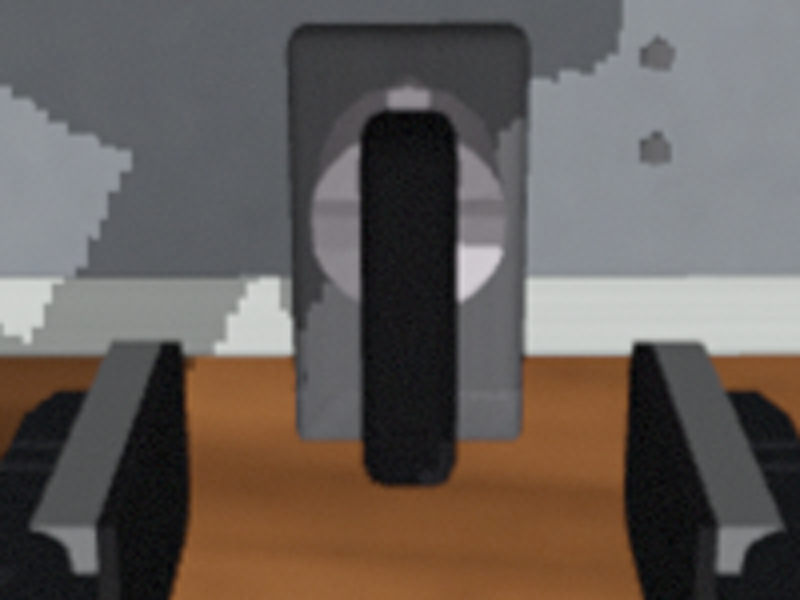

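play_rows([
  [120,[0.12,0,1.5],[0,0,0]],
  [120,[0.12,0,3],[0,0,0]],
  [120,[0.12,0,4],[0,0,0]],
  [120,[0.12,0,4.3],[0,0,0]],
  [120,[0.12,0,4.3],[0,0,0]],
  [120,[0.12,0,4.3],[0,0,0]],
])

```text
clock: 2.82
eef_pos: [483.9, -135.9, 107.3]
tcp_rot: [3.142, -0.0, 0.075]
contact_force: [-0.6, 0.0, 0.7]
opening: 0.529
```

```bash
python3 -c "
from h import *
st(); save('wrist','w5')
st()"
```

```text
2.8167 [ 483.92 -135.91  107.3 ] [ 3.1416e+00 -1.0000e-04  7.4900e-02] F [-0.56  0.04  0.67] T [-0.   -0.04  0.05] op 0.529
2.8667 [ 484.15 -136.02  107.56] [ 3.1413e+00 -7.0000e-04  7.4800e-02] F [ 0.58 -0.21  0.93] T [-0.02 -0.01  0.04] op 0.531
```

View pics/w5.png

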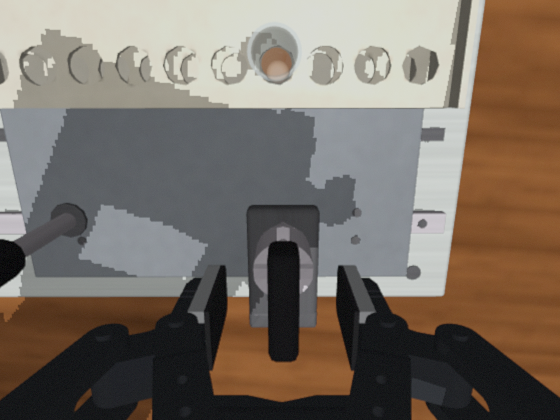

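```bash
python3 -c "
from h import *
z=load('w5')
print(ptz(z,284,242,127).round(1),ptz(z,284,360,127).round(1))
print(ptz(z,222,267,115).round(1),ptz(z,343,267,115).round(1),ptz(z,268,300,127),ptz(z,299,300,127))
print(pt(z,284,300),pt(z,218,275),pt(z,222,268))"
```

```text
[ 510.2 -133.7  127. ] [ 461.1 -137.6  127. ]
[ 493.1 -110.7  115. ] [ 496.7 -158.1  115. ] [ 486.9160193  -129.65000822  127.        ] [ 487.78371566 -141.04625526  127.        ]
[ 487.59414256 -135.51102458  127.39527921] [ 493.30315232 -110.31902253  122.35331339] [ 493.47260984 -110.95388003  116.61980176]
```

play_rows([
  [120,[0.08,-0.03,0],[0,0,0]],
  [160,[0.08,-0.03,0],[0,0,0]],
  [200,[0.08,-0.03,0],[0,0,0]],
  [255,[0.08,-0.03,0],[0,0,0]],
  [255,[0.08,-0.03,0],[0,0,0]],
  [255,[0.08,-0.03,0],[0,0,0]],
  [255,[0.08,-0.03,0],[0,0,0]],
  [255,[0.08,-0.03,0],[0,0,0]],
  [255,[0.08,-0.03,0],[0,0,0]],
], squeeze=35)

```text
clock: 3.62
eef_pos: [484.8, -136.5, 107.5]
tcp_rot: [3.14, -0.001, 0.075]
contact_force: [-1.2, -5.4, 2.6]
opening: 0.13
```

```bash
python3 -c "
from h import *
st(); save('wrist','w6')
st()"
```

```text
3.6167 [ 484.84 -136.48  107.5 ] [ 3.14e+00 -8.00e-04  7.53e-02] F [-1.24 -5.37  2.56] T [-0.82  0.22  0.03] op 0.13
3.6667 [ 484.85 -136.47  107.49] [ 3.14e+00 -8.00e-04  7.52e-02] F [-0.37 -5.22  2.52] T [-0.83  0.18 -0.02] op 0.132
```

View pics/w6.png

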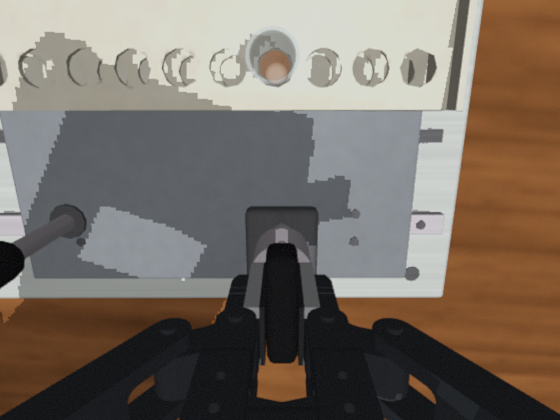

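The bar is gripped (opening 11 mm). There is a 5 N sideways preload, which I'll relieve before lifting.

play_rows([
  [255,[0,0.07,0],[0,0,0]],
  [255,[0,0.07,-0.1],[0,0,0]],
  [255,[0,0.07,-0.2],[0,0,0]],
  [255,[0,0.07,-0.3],[0,0,0]],
  [255,[0,0.07,-0.3],[0,0,0]],
  [255,[0,0.07,-0.3],[0,0,0]],
])

```text
clock: 4.17
eef_pos: [484.8, -136.5, 109.8]
tcp_rot: [3.141, -0.0, 0.075]
contact_force: [3.4, -4.2, -8.2]
opening: 0.134
```

```bash
python3 -c "
from h import *
st()"
```

```text
4.1667 [ 484.8  -136.52  109.77] [ 3.141e+00 -4.000e-04  7.490e-02] F [ 3.35 -4.24 -8.18] T [-0.57 -0.6   0.  ] op 0.134
```

play_rows([
  [255,[0,0.03,-0.15],[0,0,0]],
  [255,[0,0.03,-0.3],[0,0,0]],
  [255,[0,0.03,-0.45],[0,0,0]],
  [255,[0,0.03,-0.55],[0,0,0]],
  [255,[0,0.03,-0.55],[0,0,0]],
  [255,[0,0.03,-0.55],[0,0,0]],
])

```text
clock: 4.67
eef_pos: [484.8, -136.5, 115.3]
tcp_rot: [3.142, -0.0, 0.075]
contact_force: [4.7, -2.1, -9.1]
opening: 0.133
```

```bash
python3 -c "
from h import *
st()"
```

```text
4.6667 [ 484.76 -136.53  115.31] [ 3.1415e+00 -4.0000e-04  7.4800e-02] F [ 4.71 -2.06 -9.11] T [-0.31 -0.77  0.04] op 0.133
```

play_rows([
  [255,[0.06,0.03,-0.06],[0,0,0]],
  [255,[0.06,0.03,-0.12],[0,0,0]],
  [255,[0.06,0.03,-0.12],[0,0,0]],
  [255,[0.06,0.03,-0.12],[0,0,0]],
])

```text
clock: 5.0
eef_pos: [484.8, -136.6, 116.5]
tcp_rot: [-3.141, 0.001, 0.075]
contact_force: [2.3, 0.1, -10.2]
opening: 0.131
```

```bash
python3 -c "
from h import *
st()"
```

```text
5.0 [ 484.79 -136.55  116.47] [-3.1411e+00  7.0000e-04  7.4800e-02] F [  2.29   0.08 -10.2 ] T [ 0.03 -0.43  0.03] op 0.131
```

Lift is 9.0 mm and the force is still only the spring's. I'll go on in small steps.

play_rows([
  [255,[0.03,0,-0.05],[0,0,0]],
  [255,[0.03,0,-0.08],[0,0,0]],
  [255,[0.03,0,-0.08],[0,0,0]],
  [255,[0.03,0,-0.08],[0,0,0]],
])

```text
clock: 5.33
eef_pos: [484.8, -136.6, 117.3]
tcp_rot: [-3.141, 0.001, 0.075]
contact_force: [-0.5, 0.4, -10.6]
opening: 0.131
```

```bash
python3 -c "
from h import *
st()"
```

```text
5.3333 [ 484.83 -136.57  117.26] [-3.1411e+00  1.3000e-03  7.4800e-02] F [ -0.53   0.44 -10.61] T [ 0.07 -0.01  0.02] op 0.131
```

play_rows([
  [255,[0,0,-0.04],[0,0,0]],
  [255,[0,0,-0.07],[0,0,0]],
  [255,[0,0,-0.07],[0,0,0]],
  [255,[0,0,-0.07],[0,0,0]],
])

```text
clock: 5.67
eef_pos: [484.8, -136.6, 118.0]
tcp_rot: [-3.141, 0.001, 0.075]
contact_force: [-1.4, 1.2, -10.0]
opening: 0.129
```

```bash
python3 -c "
from h import *
st()"
```

```text
5.6667 [ 484.82 -136.55  117.97] [-3.1411e+00  1.3000e-03  7.4800e-02] F [ -1.39   1.21 -10.  ] T [0.23 0.33 0.02] op 0.129
```

play_rows([
  [255,[0,0,-0.04],[0,0,0]],
  [255,[0,0,-0.07],[0,0,0]],
  [255,[0,0,-0.07],[0,0,0]],
  [255,[0,0,-0.07],[0,0,0]],
])

```text
clock: 6.0
eef_pos: [484.8, -136.5, 118.7]
tcp_rot: [-3.141, 0.001, 0.075]
contact_force: [-3.9, 1.8, -11.2]
opening: 0.13
```

```bash
python3 -c "
from h import *
st()"
```

```text
6.0 [ 484.84 -136.54  118.66] [-3.1411e+00  1.3000e-03  7.4800e-02] F [ -3.9    1.81 -11.18] T [0.38 0.58 0.01] op 0.13
```

play_rows([
  [255,[-0.04,-0.02,-0.04],[0,0,0]],
  [255,[-0.04,-0.02,-0.07],[0,0,0]],
  [255,[-0.04,-0.02,-0.07],[0,0,0]],
  [255,[-0.04,-0.02,-0.07],[0,0,0]],
])

```text
clock: 6.33
eef_pos: [484.8, -136.5, 119.1]
tcp_rot: [-3.141, 0.001, 0.075]
contact_force: [0.1, 0.4, -22.9]
opening: 0.131
```

```bash
python3 -c "
from h import *
st(); save('wrist','w7'); save('scene','s7');z=load('w7');st();
for v in (280,300,320): print(pt(z,282,v))
crop('s7',260,150,380,240,6,'s7c');crop('w7',200,200,360,320,5,'w7c')"
```

```text
6.3333 [ 484.82 -136.54  119.06] [-3.1414e+00  6.0000e-04  7.4800e-02] F [  0.13   0.42 -22.88] T [ 0.1  -0.01 -0.02] op 0.131
6.4333 [ 484.82 -136.55  119.07] [-3.1414e+00  6.0000e-04  7.4800e-02] F [  0.81  -0.11 -24.4 ] T [ 0.05 -0.15  0.08] op 0.128
[ 496.61370071 -134.76863721  139.20192219]
[ 487.92391995 -135.43759127  138.22804286]
[ 479.79962933 -136.06033942  138.77074228]
```

View pics/s7c.png

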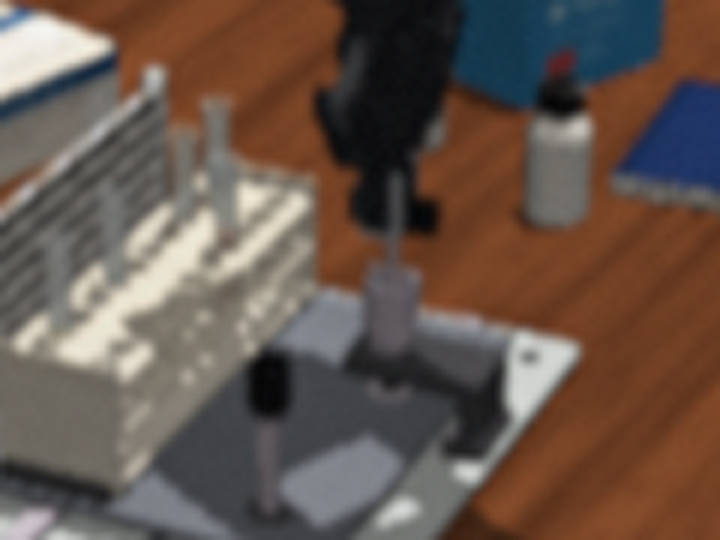

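View pics/w7c.png

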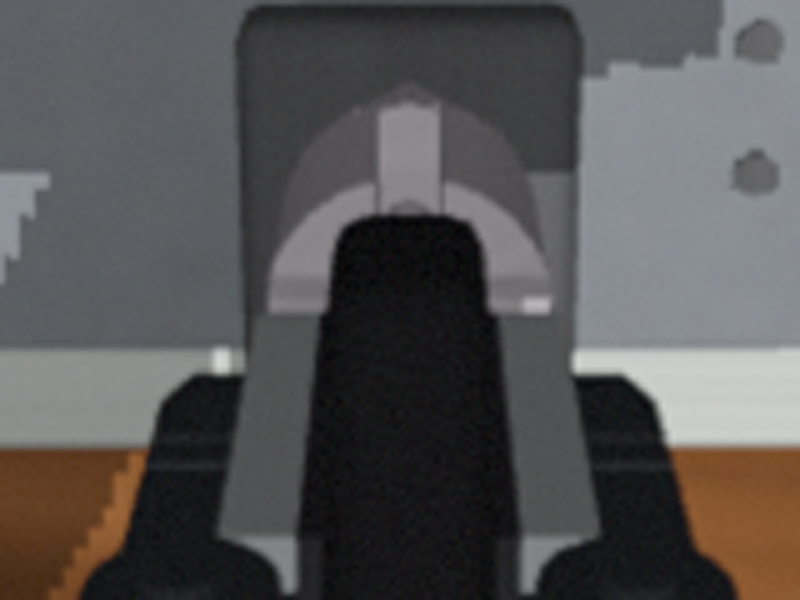

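End of travel felt at 11.5 mm lift, about 12 N beyond the spring. I'll back off into the middle of the 1.5 mm window and start turning.

play_rows([
  [255,[0,0,0.09],[0,0,0]],
  [255,[0,0,0.09],[0,0,0]],
  [255,[0,0,0.09],[0,0,-0.08]],
  [255,[0,0,0.09],[0,0,-0.16]],
  [255,[0,0,0.09],[0,0,-0.24]],
  [255,[0,0,0.09],[0,0,-0.24]],
])

```text
clock: 6.93
eef_pos: [484.7, -135.9, 119.0]
tcp_rot: [-3.14, 0.0, 0.319]
contact_force: [-2.3, 5.7, -12.9]
opening: 0.134
```

```bash
python3 -c "
from h import *
st()"
```

```text
6.9333 [ 484.7  -135.85  118.97] [-3.1402e+00  2.0000e-04  3.1940e-01] F [ -2.34   5.69 -12.88] T [ 0.95  0.6  -0.04] op 0.134
```

play_rows([
  [255,[0.02,-0.06,0.03],[0,0,-0.1]],
  [255,[0.02,-0.06,0.03],[0,0,-0.2]],
  [255,[0.02,-0.06,0.03],[0,0,-0.3]],
  [255,[0.02,-0.06,0.03],[0,0,-0.4]],
  [255,[0.02,-0.06,0.03],[0,0,-0.5]],
  [255,[0.02,-0.06,0.03],[0,0,-0.5]],
])

```text
clock: 7.43
eef_pos: [483.9, -134.6, 118.5]
tcp_rot: [-3.138, -0.0, 0.82]
contact_force: [-5.9, 8.8, -11.2]
opening: 0.128
```

```bash
python3 -c "
from h import *
st(); save('wrist','w8'); crop('w8',160,180,400,360,3,'w8c')"
```

```text
7.4333 [ 483.86 -134.61  118.48] [-3.1382e+00 -1.0000e-04  8.2040e-01] F [ -5.9    8.78 -11.25] T [1.44 0.89 0.03] op 0.128
```

View pics/w8c.png

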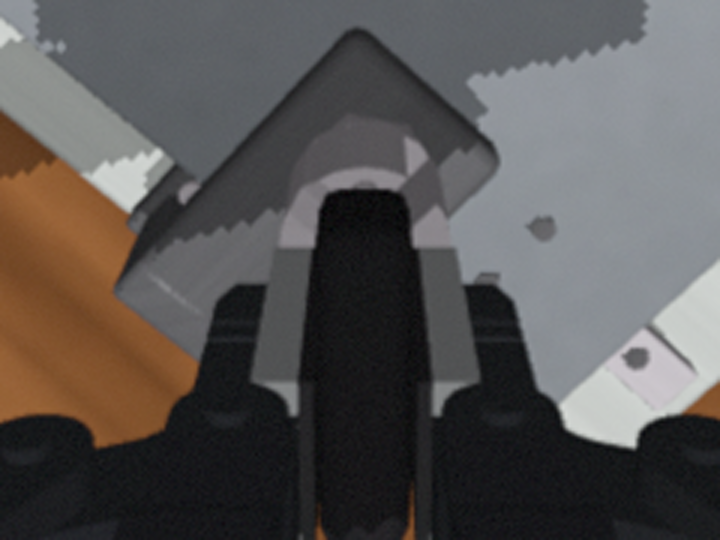

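Turning is free (no twist torque), but 10 N sideways shows that the plunger axis is about 2.7 mm off my TCP along the bar, at about (482, -136.6). That agrees with the top and scene cameras. From here I'll swing the tool about that axis.

play_rows([
  [255,[0,-0.1,0],[0,0,0]],
  [255,[0,-0.18,0],[0,0,-0.1]],
  [255,[-0.01,-0.2,0],[0,0,-0.2]],
  [255,[-0.02,-0.23,0],[0,0,-0.3]],
  [255,[-0.03,-0.26,0],[0,0,-0.4]],
  [255,[-0.03,-0.26,0],[0,0,-0.4]],
])

```text
clock: 7.98
eef_pos: [482.8, -133.9, 118.9]
tcp_rot: [-3.141, -0.001, 1.221]
contact_force: [-3.9, 4.0, -10.7]
opening: 0.135
```

```bash
python3 -c "
from h import *
st()"
```

```text
7.9833 [ 482.79 -133.91  118.87] [-3.1411e+00 -6.0000e-04  1.2209e+00] F [ -3.91   3.99 -10.73] T [ 0.71  0.64 -0.  ] op 0.135
```

play_rows([
  [255,[0,-0.08,0],[0,0,-0.1]],
  [255,[0,-0.11,0],[0,0,-0.2]],
  [255,[0,-0.14,0],[0,0,-0.3]],
  [255,[0,-0.17,0],[0,0,-0.4]],
  [255,[0,-0.17,0],[0,0,-0.425]],
  [255,[0,-0.17,0],[0,0,-0.425]],
])

```text
clock: 8.48
eef_pos: [481.5, -133.7, 118.9]
tcp_rot: [3.141, -0.0, 1.641]
contact_force: [-3.1, 3.0, -11.2]
opening: 0.131
```

```bash
python3 -c "
from h import *
st(); save('wrist','w9'); crop('w9',160,180,400,360,3,'w9c')"
```

```text
8.4833 [ 481.47 -133.73  118.93] [ 3.1413 -0.      1.6409] F [ -3.08   3.01 -11.23] T [ 0.44  0.62 -0.04] op 0.131
```

View pics/w9c.png

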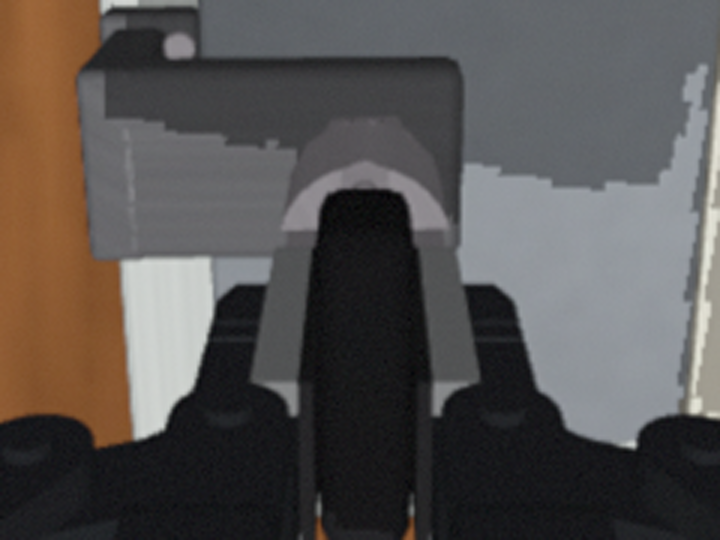

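Quarter turn done, bar crosswise. Next I lower it into the notch.

play_rows([
  [255,[0.04,-0.04,0.08],[0,0,0]],
  [255,[0.04,-0.04,0.16],[0,0,0]],
  [255,[0.04,-0.04,0.24],[0,0,0]],
  [255,[0.04,-0.04,0.3],[0,0,0]],
  [255,[0.04,-0.04,0.3],[0,0,0]],
  [255,[0.04,-0.04,0.3],[0,0,0]],
])

```text
clock: 9.03
eef_pos: [481.5, -133.7, 115.5]
tcp_rot: [3.141, 0.0, 1.64]
contact_force: [-1.0, -0.6, -10.1]
opening: 0.128
```

```bash
python3 -c "
from h import *
st()"
```

```text
9.0333 [ 481.47 -133.68  115.54] [3.1407e+00 5.0000e-04 1.6397e+00] F [ -1.    -0.65 -10.07] T [-0.04  0.16 -0.03] op 0.128
```

play_rows([
  [255,[0,0,0.04],[0,0,0]],
  [255,[0,0,0.08],[0,0,0]],
  [255,[0,0,0.08],[0,0,0]],
  [255,[0,0,0.08],[0,0,0]],
])

```text
clock: 9.37
eef_pos: [481.5, -133.7, 115.0]
tcp_rot: [3.141, 0.001, 1.64]
contact_force: [-0.4, -1.1, -4.9]
opening: 0.129
```

```bash
python3 -c "
from h import *
st()"
```

```text
9.3667 [ 481.47 -133.68  114.99] [3.1405e+00 5.0000e-04 1.6399e+00] F [-0.42 -1.06 -4.95] T [-0.24  0.27 -0.  ] op 0.129
```

The pin has seated, and half the spring load is now on the notch. Letting go.

play_rows([
  [255,[0,0,0.02],[0,0,0]],
  [255,[0,0,0.02],[0,0,0]],
  [200,[0,0,0.02],[0,0,0]],
  [150,[0,0,0.02],[0,0,0]],
  [120,[0,0,0.02],[0,0,0]],
  [120,[0,0,0.02],[0,0,0]],
  [120,[0,0,0.02],[0,0,0]],
  [120,[0,0,0.02],[0,0,0]],
])

```text
clock: 10.03
eef_pos: [481.1, -133.4, 114.5]
tcp_rot: [3.141, 0.0, 1.64]
contact_force: [-0.3, -0.5, -0.4]
opening: 0.531
```

```bash
python3 -c "
from h import *
st(); save('wrist','w10'); save('scene','s10');z=load('w10');st();crop('s10',260,150,380,240,6,'s10c')
for v in (280,300,320): print(pt(z,282,v))"
```

```text
10.0333 [ 481.09 -133.43  114.47] [3.1413 0.     1.6398] F [-0.25 -0.54 -0.37] T [-0.05 -0.01  0.06] op 0.531
10.1333 [ 480.99 -133.41  114.4 ] [ 3.1415 -0.      1.6398] F [ 0.4   0.45 -0.21] T [ 0.02 -0.02 -0.04] op 0.527
[ 481.2322172  -120.88997146  134.6808832 ]
[ 481.7952794  -128.83526057  134.97730087]
[ 482.41885681 -137.60519797  134.39227282]
```

View pics/w10.png

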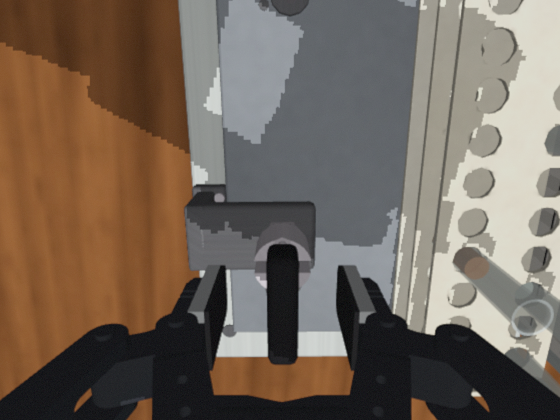

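View pics/s10c.png

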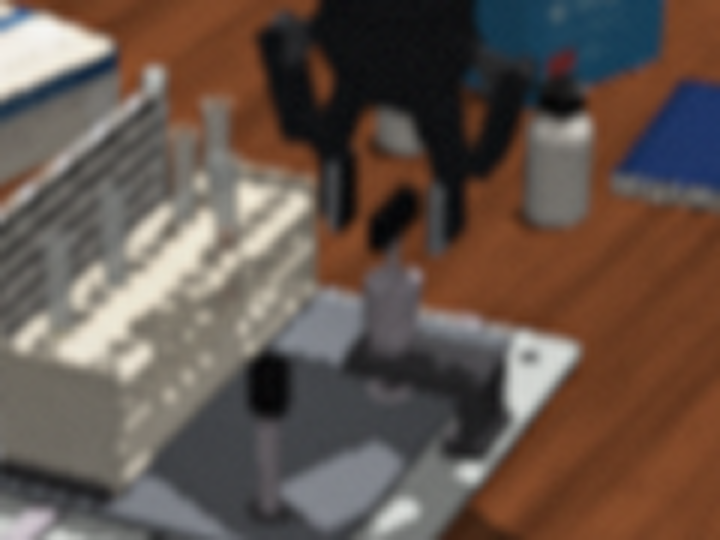

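Parked: the bar runs crosswise, its top is at 134.6 mm (lift about 7.6 mm), nothing touches it, and the force is about zero. Next I retreat upward and move over the knob.

play_rows([
  [120,[0,0,-2],[0,0,0]],
  [120,[0,0,-4.5],[0,0,0]],
  [120,[0,0,-7],[0,0,0]],
  [120,[3,0.05,-7],[0,0,0]],
  [120,[6.5,0.1,-7],[0,0,0]],
  [120,[10,0.2,-7],[0,0,0]],
  [120,[12,0.2,-7],[0,0,0]],
  [120,[12.6,0.2,-7],[0,0,0]],
  [120,[12.6,0.2,-7],[0,0,0]],
  [120,[12.6,0.2,-7],[0,0,0]],
  [120,[12.6,0.2,-7],[0,0,0]],
])

```text
clock: 11.05
eef_pos: [474.4, -8.5, 184.3]
tcp_rot: [3.142, 0.0, 1.639]
contact_force: [0.2, 0.3, 0.1]
opening: 0.526
```

```bash
python3 -c "
from h import *
st(); save('wrist','w11'); save('top','t11')
st();crop('t11',205,170,365,275,5,'t11c')"
```

```text
11.05 [474.42  -8.5  184.35] [3.1416e+00 3.0000e-04 1.6394e+00] F [0.2  0.27 0.13] T [0.01 0.03 0.01] op 0.526
11.15 [474.36  -8.63 184.29] [-3.1415e+00  2.0000e-04  1.6385e+00] F [0.22 0.63 0.31] T [ 0.03 -0.   -0.  ] op 0.532
```

View pics/w11.png

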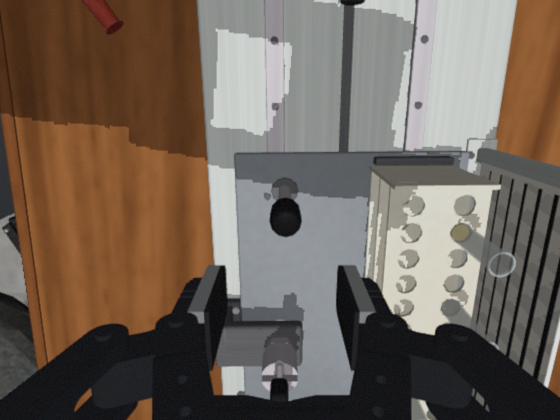

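View pics/t11c.png

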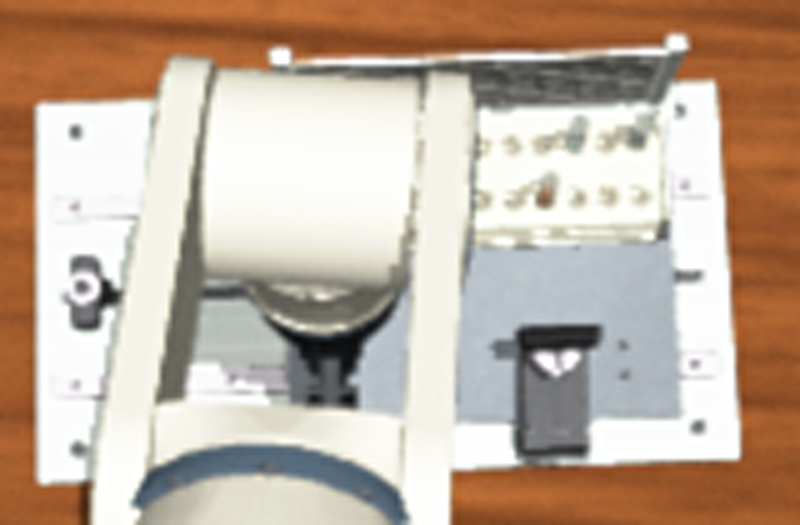

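The top view confirms the bar is crosswise. In the wrist view the knob top is near (285,219).

```bash
python3 -c "
from h import *
crop('w11',240,160,330,250,8,'w11c')
z=load('w11')
print(pt(z,285,222),ptz(z,285,220,115))
print('pads',pt(z,222,270),pt(z,344,270))"
```

```text
[477.13789515  -4.21546205 114.98426357] [477.04643522  -2.96221516 115.        ]
pads [451.60358576   1.77974315 195.13365325] [498.26624131   5.50363609 196.08405001]
```

View pics/w11c.png

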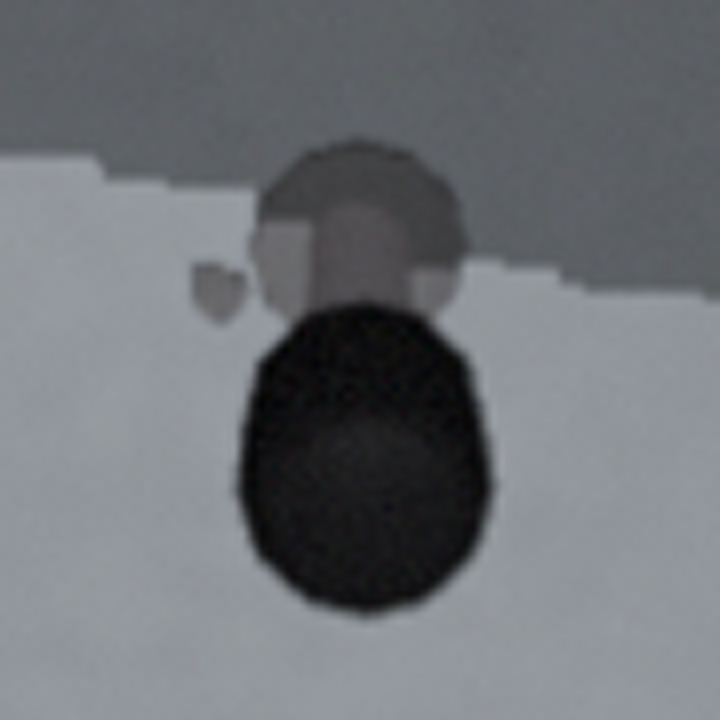

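play_rows([
  [120,[0.25,0.23,1],[0,0,0]],
  [120,[0.25,0.23,3.5],[0,0,0]],
  [120,[0.25,0.23,6],[0,0,0]],
  [120,[0.25,0.23,8],[0,0,0]],
  [120,[0.25,0.23,9],[0,0,0]],
  [120,[0.25,0.23,9.3],[0,0,0]],
  [120,[0.25,0.23,9.3],[0,0,0]],
  [120,[0.25,0.23,9.3],[0,0,0]],
])

```text
clock: 11.82
eef_pos: [477.0, -5.1, 91.9]
tcp_rot: [3.141, 0.0, 1.64]
contact_force: [0.5, 0.1, 0.3]
opening: 0.527
```

```bash
python3 -c "
from h import *
st(); save('wrist','w12')
st()"
```

```text
11.8167 [477.    -5.07  91.91] [3.1408e+00 1.0000e-04 1.6396e+00] F [0.54 0.09 0.27] T [0.05 0.03 0.02] op 0.527
11.8667 [477.21  -5.04  92.24] [3.1401e+00 1.0000e-04 1.6396e+00] F [-0.27  0.96 -0.61] T [-0.04 -0.04 -0.02] op 0.535
```

View pics/w12.png

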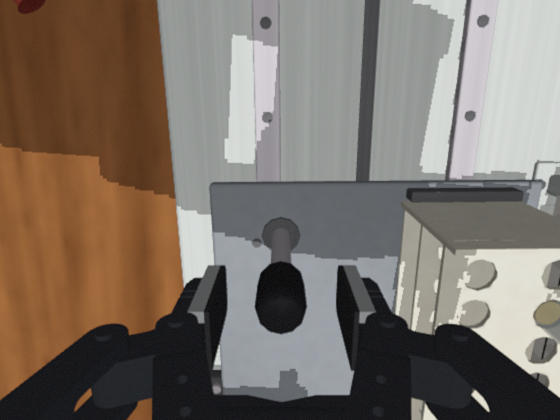

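The knob sits between the pads. Closing gently.

play_rows([
  [160,[0,0,0],[0,0,0]],
  [200,[0,0,0],[0,0,0]],
  [255,[0,0,0],[0,0,0]],
  [255,[0,0,0],[0,0,0]],
  [255,[0,0,0],[0,0,0]],
  [255,[0,0,0],[0,0,0]],
  [255,[0,0,0],[0,0,0]],
], squeeze=22)

```text
clock: 12.45
eef_pos: [476.7, -5.0, 92.3]
tcp_rot: [3.141, 0.0, 1.64]
contact_force: [-2.2, -0.7, 7.1]
opening: 0.217
```

```bash
python3 -c "
from h import *
st(); z=load('top1')
C=lambda u,v:(205+u/5,170+v/5)
crop('top1',208,210,268,250,12,'te')"
```

```text
12.45 [476.66  -4.96  92.32] [3.1407e+00 2.0000e-04 1.6399e+00] F [-2.2  -0.66  7.08] T [-0.1   0.38 -0.  ] op 0.217
```

View pics/te.png

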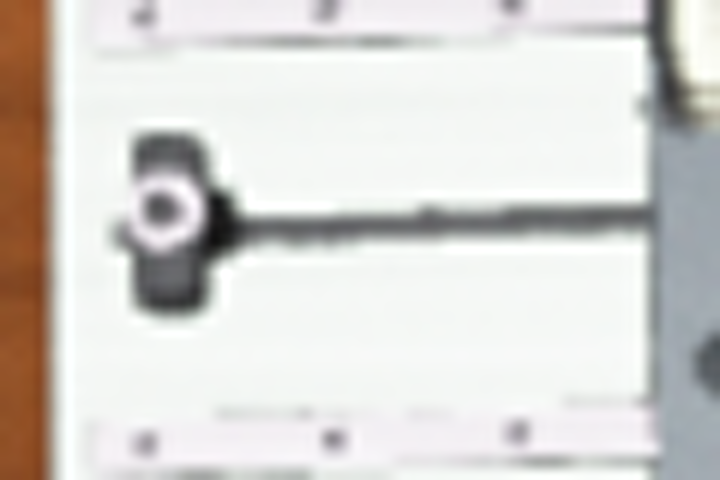

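```bash
python3 -c "
from h import *
z=load('top1')
a=ptz(z,208+240/12,210+220/12,26);a2=ptz(z,208+207/12,210+180/12,49); b=ptz(z,208+651/12,210+220/12,30); print(a,a2,b,np.linalg.norm((a-b)[:2]),np.linalg.norm((a2-b)[:2])-9)"
```

```text
[513.09494855 128.5492134   26.        ] [518.81224386 134.75191844  49.        ] [516.65129636  23.33503385  30.        ] 105.27426650474304 102.43783857957001
```

Travel to the buffer comes out at about 102–106 mm. I'll drive 85 mm smoothly, then feel my way.

play_rows([
  [255,[0.4,0,0],[0,0,0]],
  [255,[1.2,0,0],[0,0,0]],
  [255,[2.1,0,0],[0,0,0]],
  [255,[3,0,0],[0,0,0]],
  [255,[4,0,0],[0,0,0]],
  [255,[5,0,0],[0,0,0]],
  [255,[6,0,0],[0,0,0]],
  [255,[7,0,0],[0,0,0]],
  [255,[7.8,0,0],[0,0,0]],
  [255,[8.3,0,0],[0,0,0]],
  [255,[8.5,0,0],[0,0,0]],
  [255,[8.5,0,0],[0,0,0]],
])

```text
clock: 13.45
eef_pos: [470.1, 80.4, 92.3]
tcp_rot: [-3.141, -0.0, 1.64]
contact_force: [-4.2, 1.5, 10.3]
opening: 0.219
```

```bash
python3 -c "
from h import *
st(); save('scene','s13'); crop('s13',210,150,370,290,5,'s13c')"
```

```text
13.45 [470.11  80.42  92.29] [-3.1413e+00 -3.0000e-04  1.6402e+00] F [-4.2   1.51 10.35] T [ 0.26  0.82 -0.03] op 0.219
```

View pics/s13c.png

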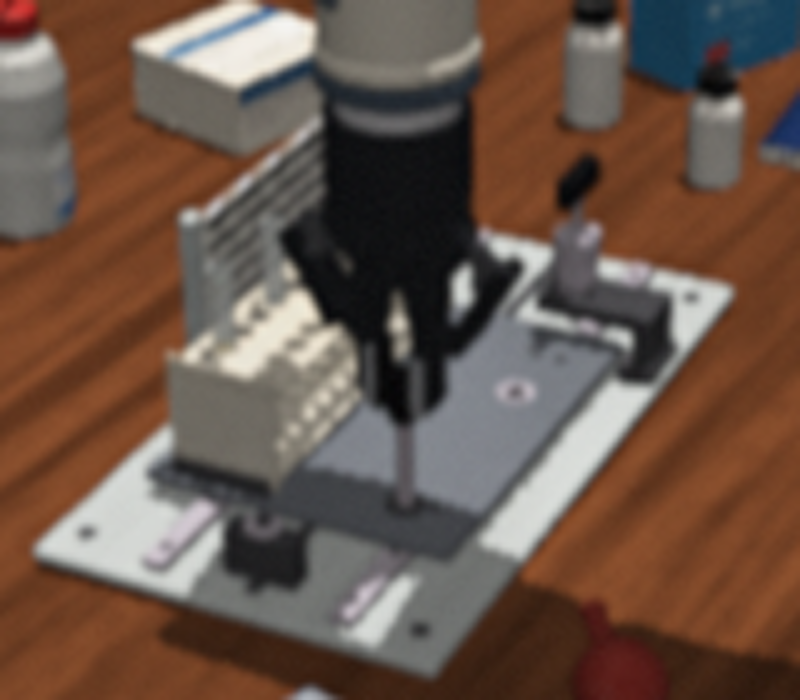

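The carriage moved freely, the plunger stays parked, and the carriage end is close to the stop. Creeping on.

play_rows([
  [255,[0.3,-0.05,-0.02],[0,0,0]],
  [255,[0.6,-0.05,-0.02],[0,0,0]],
  [255,[0.9,-0.05,-0.02],[0,0,0]],
  [255,[1.1,-0.05,-0.02],[0,0,0]],
  [255,[1.1,-0.05,-0.02],[0,0,0]],
  [255,[1.1,-0.05,-0.02],[0,0,0]],
])

```text
clock: 14.0
eef_pos: [469.2, 91.2, 92.3]
tcp_rot: [3.141, -0.0, 1.64]
contact_force: [-3.6, 1.6, 8.6]
opening: 0.217
```

```bash
python3 -c "
from h import *
st()"
```

```text
14.0 [469.25  91.2   92.29] [ 3.1413e+00 -4.0000e-04  1.6398e+00] F [-3.62  1.62  8.59] T [ 0.14  0.59 -0.02] op 0.217
```

Travelled 96.4 mm. Now in 2 mm steps, watching Fy.

play_rows([
  [255,[0.1,0,0],[0,0,0]],
  [255,[0.2,0,0],[0,0,0]],
  [255,[0.3,0,0],[0,0,0]],
  [255,[0.3,0,0],[0,0,0]],
  [255,[0.3,0,0],[0,0,0]],
])

```text
clock: 14.42
eef_pos: [469.1, 93.9, 92.3]
tcp_rot: [3.141, -0.0, 1.64]
contact_force: [-3.3, 0.1, 8.0]
opening: 0.221
```

play_rows([
  [255,[0.1,0,0],[0,0,0]],
  [255,[0.2,0,0],[0,0,0]],
  [255,[0.2,0,0],[0,0,0]],
  [255,[0.2,0,0],[0,0,0]],
])

```text
clock: 14.75
eef_pos: [468.9, 95.9, 92.3]
tcp_rot: [3.141, -0.0, 1.64]
contact_force: [-3.9, -0.9, 9.8]
opening: 0.22
```

play_rows([
  [255,[0.1,0,0],[0,0,0]],
  [255,[0.2,0,0],[0,0,0]],
  [255,[0.2,0,0],[0,0,0]],
  [255,[0.2,0,0],[0,0,0]],
])

```text
clock: 15.08
eef_pos: [468.8, 97.9, 92.3]
tcp_rot: [3.141, -0.0, 1.64]
contact_force: [-2.1, -1.6, 8.5]
opening: 0.221
```

```bash
python3 -c "
from h import *
st();save('scene','s14'); crop('s14',230,230,310,290,9,'s14c')"
```

```text
15.0833 [468.75  97.91  92.28] [ 3.1414 -0.      1.6399] F [-2.11 -1.57  8.51] T [-0.19  0.58 -0.01] op 0.221
```

View pics/s14c.png

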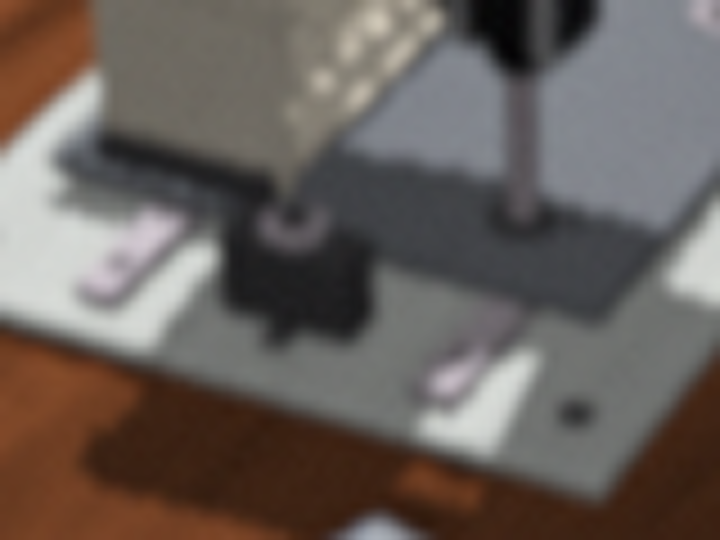

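play_rows([
  [255,[0.1,0,0],[0,0,0]],
  [255,[0.15,0,0],[0,0,0]],
  [255,[0.15,0,0],[0,0,0]],
  [255,[0.15,0,0],[0,0,0]],
])

```text
clock: 15.47
eef_pos: [468.6, 99.3, 92.3]
tcp_rot: [3.141, 0.0, 1.64]
contact_force: [-4.3, -1.6, 9.2]
opening: 0.222
```

play_rows([
  [255,[0.08,0,0],[0,0,0]],
  [255,[0.15,0,0],[0,0,0]],
  [255,[0.15,0,0],[0,0,0]],
  [255,[0.15,0,0],[0,0,0]],
])

```text
clock: 15.8
eef_pos: [468.6, 100.2, 92.3]
tcp_rot: [3.141, 0.001, 1.64]
contact_force: [-3.0, -6.2, 8.7]
opening: 0.218
```

Contact felt: 4–5 N beyond the friction. A touch more to be sure, and hold.

play_rows([
  [255,[0.05,0,0],[0,0,0]],
  [255,[0.05,0,0],[0,0,0]],
  [255,[0.05,0,0],[0,0,0]],
  [255,[0.05,0,0],[0,0,0]],
])

```text
clock: 16.13
eef_pos: [468.6, 100.3, 92.3]
tcp_rot: [3.142, 0.002, 1.641]
contact_force: [-1.4, -9.2, 9.6]
opening: 0.22
```

```bash
python3 -c "
from h import *
st()"
```

```text
16.1333 [468.55 100.3   92.27] [3.1415e+00 1.7000e-03 1.6406e+00] F [-1.36 -9.17  9.58] T [-1.5   0.35  0.03] op 0.22
```

Pressing about 7 N on the buffer. I'll ease off to a few newtons, then open.

play_rows([
  [255,[-0.04,0,0],[0,0,0]],
  [255,[-0.08,0,0],[0,0,0]],
  [255,[-0.08,0,0],[0,0,0]],
  [255,[-0.08,0,0],[0,0,0]],
])

```text
clock: 16.47
eef_pos: [468.6, 100.2, 92.3]
tcp_rot: [3.141, 0.0, 1.64]
contact_force: [-3.0, -5.3, 8.9]
opening: 0.212
```

```bash
python3 -c "
from h import *
st()"
```

```text
16.4667 [468.57 100.22  92.28] [3.1415e+00 5.0000e-04 1.6400e+00] F [-2.98 -5.3   8.85] T [-0.69  0.48 -0.01] op 0.212
```

play_rows([
  [255,[-0.04,-0.03,0],[0,0,0]],
  [255,[-0.04,-0.03,0],[0,0,0]],
  [220,[-0.04,-0.03,0],[0,0,0]],
  [190,[-0.04,-0.03,0],[0,0,0]],
  [150,[-0.04,-0.03,0],[0,0,0]],
  [120,[-0.04,-0.03,0],[0,0,0]],
  [110,[-0.04,-0.03,0],[0,0,0]],
  [110,[-0.04,-0.03,0],[0,0,0]],
  [110,[-0.04,-0.03,0],[0,0,0]],
])

```text
clock: 17.22
eef_pos: [468.3, 100.1, 91.5]
tcp_rot: [-3.142, -0.0, 1.64]
contact_force: [0.2, -0.6, 0.1]
opening: 0.569
```

play_rows([
  [110,[0,0,-1.5],[0,0,0]],
  [110,[0,0,-3.5],[0,0,0]],
  [110,[0,0,-6],[0,0,0]],
  [110,[0,0,-9],[0,0,0]],
  [110,[0,0,-12],[0,0,0]],
  [110,[-3,-3,-13],[0,0,0]],
  [110,[-6,-6,-13],[0,0,0]],
  [110,[-8,-10,-13],[0,0,0]],
  [110,[-8,-13,-13],[0,0,0]],
  [110,[-8,-13,-13],[0,0,0]],
  [110,[-8,-13,-13],[0,0,0]],
])

```text
clock: 18.13
eef_pos: [342.8, 10.9, 221.7]
tcp_rot: [3.141, 0.0, 1.639]
contact_force: [-0.1, -0.1, 0.6]
opening: 0.566
```

```bash
python3 -c "
from h import *
st();save('scene','s15');save('top','t15');save('wrist','w15'); crop('s15',210,150,370,290,5,'s15c');crop('t15',205,170,365,275,5,'t15c');crop('t15',208,210,268,250,12,'te15')"
```

```text
18.1333 [342.83  10.85 221.73] [3.1408 0.     1.6386] F [-0.13 -0.14  0.6 ] T [ 0.01 -0.04 -0.01] op 0.566
```

View pics/s15c.png

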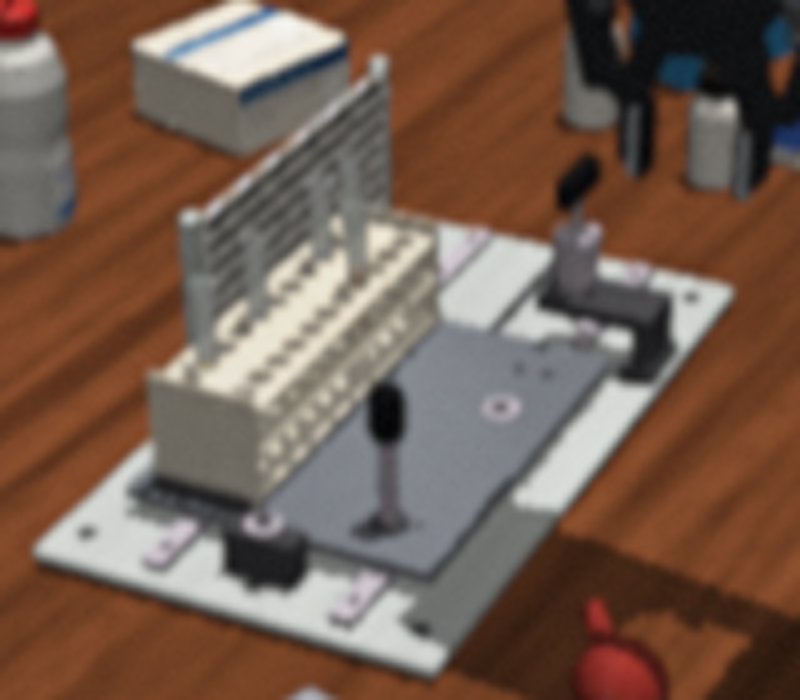

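View pics/t15c.png

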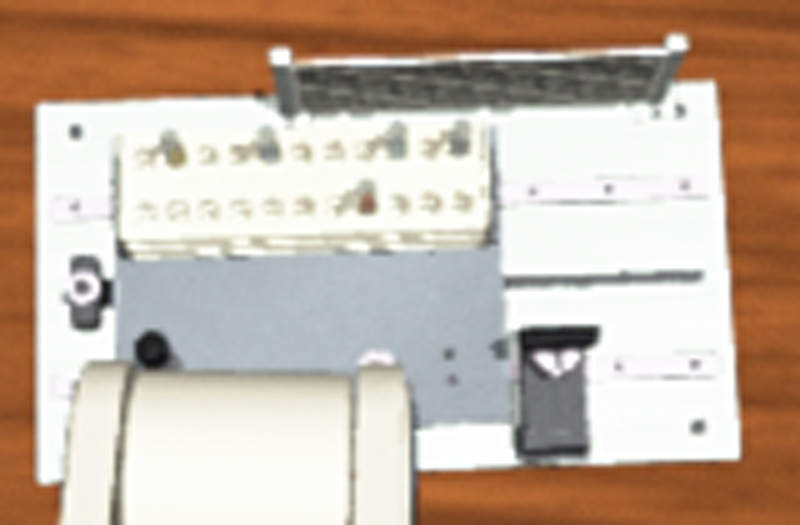

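View pics/w15.png

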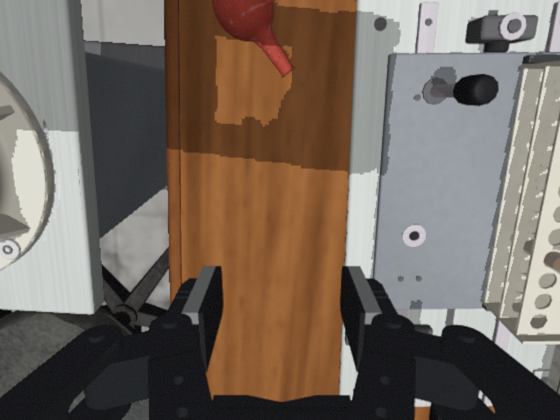

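The carriage end meets the buffer near (495,50) in the wrist view, and the plunger bar is still up and crosswise. I'll check the gap closely, and the bottles.

```bash
python3 -c "
from h import *
crop('w15',440,0,540,75,8,'w15c')
a=cv2.imread('pics/top1.png').astype(int);b=cv2.imread('pics/t15.png').astype(int)
for n,(u,v,w) in dict(s20=(405,234,14),s21=(420,198,14),beaker=(149,237,14)).items(): print(n,np.abs(a-b)[v-w:v+w,u-w:u+w].mean())
"
```

```text
s20 9.240646258503402
s21 9.213010204081632
beaker 11.145833333333334
```

View pics/w15c.png

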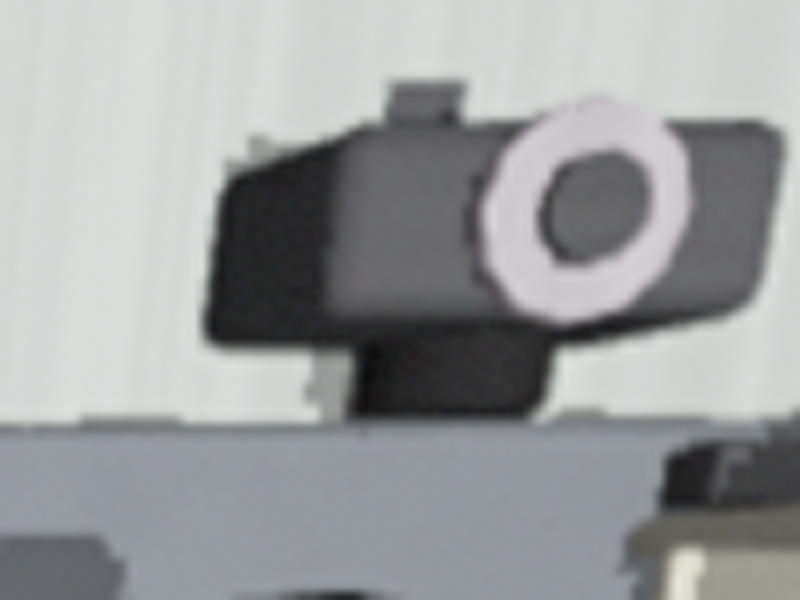

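View pics/te15.png

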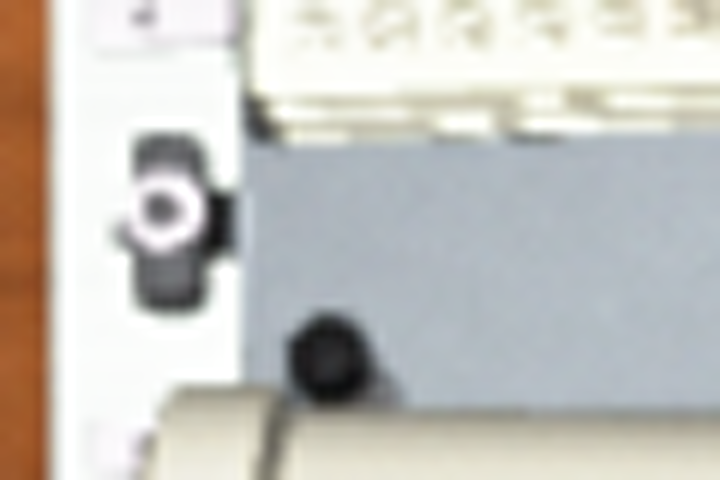

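The wrist crop shows a thin light line between the buffer and the plate edge. I'll look at it again from straight above.

play_rows([
  [110,[0.6,3,0],[0,0,0]],
  [110,[1.3,6,0],[0,0,0]],
  [110,[2,9,0],[0,0,0]],
  [110,[2.8,12,0],[0,0,0]],
  [110,[3.4,14.5,0],[0,0,0]],
  [110,[3.7,16,0],[0,0,0]],
  [110,[3.7,16,0],[0,0,0]],
  [110,[3.7,16,0],[0,0,0]],
  [110,[3.7,16,0],[0,0,0]],
])

```text
clock: 19.03
eef_pos: [500.5, 59.3, 220.9]
tcp_rot: [-3.14, 0.0, 1.64]
contact_force: [-0.5, 0.3, 0.9]
opening: 0.566
```

```bash
python3 -c "
from h import *
st();save('wrist','w16');z=load('w16')
u,v=proj(z,[514,128,30]);print(u,v,z['T'][:3,3]); u=int(u);v=int(v)
u0=max(0,u-50);v0=max(0,v-37);print(u0,v0);crop('w16',u0,v0,u0+100,v0+75,8,'w16c')"
```

```text
19.0333 [500.54  59.3  220.9 ] [-3.1398e+00  1.0000e-04  1.6403e+00] F [-0.55  0.3   0.92] T [ 0.02 -0.02 -0.02] op 0.566
302.22662704685297 105.35402479952708 [496.14323281 135.63982775 364.24719473]
252 68
```

View pics/w16c.png

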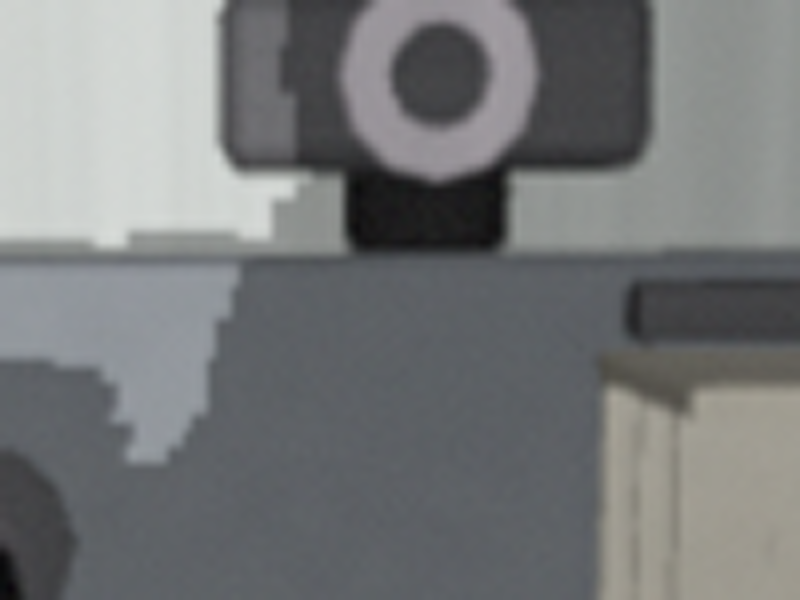

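View pics/w16.png

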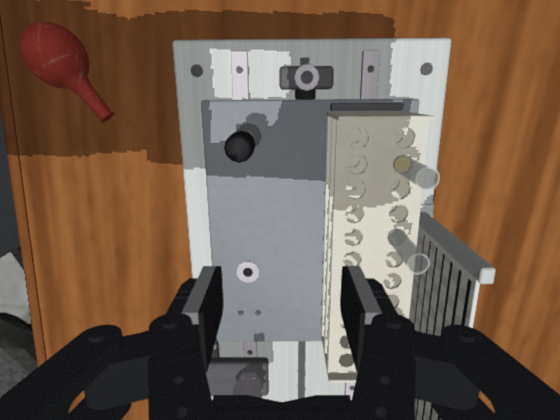

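From above, the black buffer runs right up to the plate edge, with no gap beyond about half a pixel (0.4 mm). Last, a glance at the loose items.

View pics/t15.png

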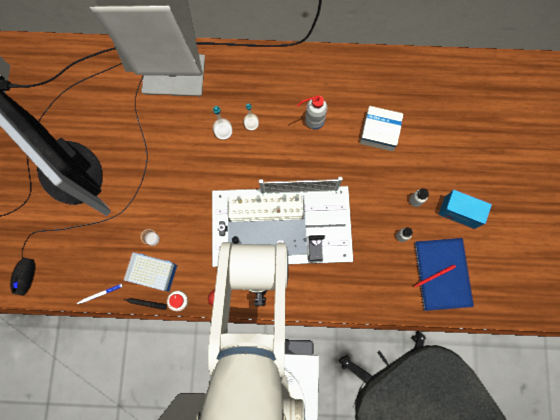

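The bottles at (420,198) and (405,234) and the beaker at (149,237) stand where they were. Handing in.

```bash
python3 -c "
from h import *
st(); print(r.sign_off())"
```

```text
19.0833 [500.35  59.15 221.13] [-3.1402e+00  1.0000e-04  1.6401e+00] F [-0.92  0.04  0.42] T [ 0.02 -0.03 -0.03] op 0.57
the job is handed in; nothing more can be done
None
```

The plunger is parked in its rest notch, the carriage rests against the end stop's buffer, and I handed the job in at 19.1 s; no verdict was reported.

- **Plunger:** I lifted it until I felt the end of travel at about 11.5 mm. The last readings there were 23–24 N, about 12–13 N beyond the spring. I backed off, turned it a quarter turn, set it in the notch and let go. After release the handle top measured about 134.6 mm, a lift of about 7.6 mm, with the bar crosswise and nothing touching it.
- **Carriage:** I slid it about 105 mm by its knob and pressed it on the buffer with roughly 7 N. I eased off to a few newtons, released it and moved the arm clear.

**Last checks:**
- The wrist view from straight above shows the buffer up to the plate edge, with no gap beyond about 0.4 mm. An earlier slanted view showed a thin light line there, which the view from above did not confirm.
- The plunger is still up and crosswise in the scene and top views.
- By eye in the top view, the bottles and beaker stand where they were; I did not measure their positions.

**One disagreement:** the wrist camera put the plunger axis about 3 mm too far out. This caused up to about 11 N of sideways load during the turn. I corrected it from the felt forces, which agreed with the top and scene cameras.

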